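Shut and bar the red component drawer

ROBOT

A 6-joint arm with a two-finger parallel gripper is mounted at the origin on the work surface. World frame = base frame: x ahead of the robot, y to its left, z up, the work surface at z = 0. Lengths are in m, angles in rad, forces in N, time in s.
With the tool pointing down it reaches from about 0.275 to 0.75 m from the base axis. Payload 10.2 kg.
Tool frame: the origin (TCP) lies midway between the tips of the shut fingers; the grasp point (between the pads) lies 19 mm behind it (env.hold_point_z is the distance from the TCP to the grasp point, in m); x points along the fingers, z is the direction in which the jaws open and shut, and the axes are right-handed (so a half turn about x gives the same grasp; the last joint's range is limited). The gripper opens to 85 mm and grips with 20 to 120 N. Pads are 22 mm wide; open, the fingers measure 114 mm over their backs; the gripper's body (76 mm by 85 mm) begins 54 mm behind the grasp point. The pads swing forward as they close: fully open they stand 13 mm farther back than shut.
Start: joints at [1.016, 0.313, 1.498, -0, 1.331, -0.223], TCP at [0.171, 0.496, 0.207] pointing down, gripper open.
Joint ranges: [-2.94, 2.94], [-0.97, 2.17], [0.19, 2.56], [-1.23, 4.37], [0.02, 3.11], [-2.88, 2.88]. Speed limits (rad/s): [2.39, 2.39, 3.01, 3.14, 3.14, 3.14].

INTERFACE

Orientations are given as a unit quaternion [x, y, z, w].
In Python, from bench import env, kinematics, monitor, eyes, job gives the robot as it stands. The module is installed in compiled form; this text tells all that it offers. Calls block until the motion is done:
- env.reach(position, orientation): joint-space move of the TCP to a pose.
- env.movel(position, velocity=0.15, frame=None, guard=None): straight line of the TCP; frame=None keeps the orientation; velocity is the mean speed in m/s. With guard (N) it stops when the force on the tool has changed by that much, and returns True; else False.
- env.set_joints(angles): joint-space move.
- env.release() and env.close_gripper(effort=None): open the fingers fully, or close them until they stop; effort is the grip in N (None keeps the last).
- env.hold(seconds).
- kinematics.ik(position, orientation): joint angles nearest the present ones, or None.
- monitor.sense(): the state.
- eyes.grab_frame(name): name is "side" or "top" or "wrist"; returns a dict with "frame" (384x512x3 uint8, red, green, blue), "mtx" (3x3 intrinsics, pixels), "k1" (the pictures are not rectified: a ray, as slopes to the right and down, at radius r is drawn at 1 + k1 r^2 times it, then the intrinsics apply), "view" (4x4, takes a point from world to camera coordinates). Camera axes: x right, y down, z forward; pixel columns grow to the right and rows downward; lengths in m; the calibration is good to about 2 mm. A picture is of the moment at which its call begins. There is no depth.
A pose or a line that the arm cannot do raises env.MotionError and nothing moves.
- job.hand_in(): hands the job in, once; it reports no verdict.
The state is a dict: "clock": time; "joints": joint angles; "qvel": joint speeds; "joint_efforts": joint torques, N m; "position": TCP position; "ee_rot": TCP orientation; "contact_force": force on the tool from outside, world axes, zero at the start; "ft_torque": the same for the moment, N m; "finger_gap": opening from 0.0 (shut) to 1.0 (fully open).
Only numpy, scipy, OpenCV 4.12 (cv2) and the standard library are available. Lean on these libraries where they do the work, as an engineer would, in place of code of your own. Each camera call takes 0.05 s, during which the arm holds its last target. There are 200 camera calls.

TASK

With the fingertips, gently push the red drawer fully home, keeping the adapter inside it standing, and only then push its yellow locking bar round until it lies fully shut across the drawer front. Grasp nothing, leave the blue unit just as it is with its drawer and bar open, and leave everything else on the bench where it stands.

Things in the scene. Friction and masses are not known exactly. Their poses are not given: they have to be found in the camera images.
- red: red parts unit: grey steel box fixed to the bench, 200 deep (its x) x 160 wide (its y) x 90 high, with one red-fronted drawer. Origin: centre of the underside. Its own -x is the side the drawer opens to (roughly towards the robot); +y is the hinge side of its yellow bar.
- red_drawer (a joint): how far the red drawer is pulled out, m: 0 = fully home, at a firm stop; grows along the unit's -x, up to 0.14. Slides with about 1.5 N of drag and stays where it is left; drawer about 0.5 kg.
- red_front (a point): centre of the outer face of the red drawer's front panel, which moves with the drawer; axes parallel to the unit's, -x points out of the face. Panel 140 wide x 70 high x 12 thick, lower edge 11 above the bench, flat (the dark oblong is only a marking). With the drawer home this point lies at (-112, 0, 46) in the unit's frame.
- red_bar (a joint): angle of the red unit's yellow locking bar, rad: 0 = lying across the drawer front at a firm stop; about 1.6 = standing straight out from the unit (along its -x) beside the drawer; limit 2.0. Vertical hinge axis; the bar swings level, stays where it is left, and needs about 0.06 N m.
- red_bar_hinge (a point): hinge axis of the red unit's bar, at the bar's mid-height; lies at (-126, +92, 50) in the unit's frame. Axes turn with the bar: the bar points along this point's -y, and its outer face (the one to push to swing it shut) looks along -x. A steel pin of radius 7 is on the axis. Bar: 157 long from the axis, 8 thick, 22 high (39 to 61 above the bench), flat, no knob. Shut, its inner face is 10 in front of the closed drawer.
- red_bar_tip (a point): free end of the red unit's bar (black rubber end), 157 from the hinge axis, at the bar's mid-height; axes turn with the bar as at the hinge.
- red_adapter_center (a point): aluminium tube adapter standing loose in the red drawer, 34 across, 40 high; this point is at its centre, its z axis along the adapter. The drawer's inner floor is 18 above the bench, its inside 122 wide, sides 58 above the bench.
- blue: blue parts unit: grey steel box fixed to the bench, 200 deep (its x) x 160 wide (its y) x 90 high, with one blue-fronted drawer. Origin: centre of the underside. Its own -x is the side the drawer opens to (roughly towards the robot); +y is the hinge side of its yellow bar.
- blue_drawer (a joint): how far the blue drawer is pulled out, m: 0 = fully home, at a firm stop; grows along the unit's -x, up to 0.14. Slides with about 1.5 N of drag and stays where it is left; drawer about 0.5 kg.
- blue_front (a point): centre of the outer face of the blue drawer's front panel, which moves with the drawer; axes parallel to the unit's, -x points out of the face. Panel 140 wide x 70 high x 12 thick, lower edge 11 above the bench, flat (the dark oblong is only a marking). With the drawer home this point lies at (-112, 0, 46) in the unit's frame.
- blue_bar (a joint): angle of the blue unit's yellow locking bar, rad: 0 = lying across the drawer front at a firm stop; about 1.6 = standing straight out from the unit (along its -x) beside the drawer; limit 2.0. Vertical hinge axis; the bar swings level, stays where it is left, and needs about 0.06 N m.
- blue_bar_hinge (a point): hinge axis of the blue unit's bar, at the bar's mid-height; lies at (-126, +92, 50) in the unit's frame. Axes turn with the bar: the bar points along this point's -y, and its outer face (the one to push to swing it shut) looks along -x. A steel pin of radius 7 is on the axis. Bar: 157 long from the axis, 8 thick, 22 high (39 to 61 above the bench), flat, no knob. Shut, its inner face is 10 in front of the closed drawer.
- blue_bar_tip (a point): free end of the blue unit's bar (black rubber end), 157 from the hinge axis, at the bar's mid-height; axes turn with the bar as at the hinge.
- blue_adapter_center (a point): aluminium tube adapter standing loose in the blue drawer, 34 across, 40 high; this point is at its centre, its z axis along the adapter. The drawer's inner floor is 18 above the bench, its inside 122 wide, sides 58 above the bench.
- rasp_center (a point): plaster rasp lying on the bench, wooden handle, 270 long (along its x, from -130 to +140), 26 wide, 26 high; point near its middle, 13 up. Leave alone.
- collar_center (a point): aluminium tube collar standing on the bench, 44 across, 45 high; its centre. Leave alone.
- jar_center (a point): amber jar standing on top of the blue unit, 48 across, 60 high; its centre. Leave alone.
- mug_center (a point): white mug on the bench, 72 across, 85 high, handle to its +y; its centre. Leave alone.
Not all that is in view belongs to the job. Leave any brown or turquoise look-alike of the part that bears red_adapter_center alone.

How it is judged:
By the outcome, as a careful person would: the job done as asked, in the order asked, and still so for the second after the job is handed in, with the robot touching nothing.
It also fails if it takes over 51 s, if anything falls off the work surface, if the arm or the gripper's body presses on something with over 40 N, if the wrist force passes 120 N, or if a joint passes its speed limit or range.

## Working session

There is one attempt and no reset: what is moved stays moved. The work goes in short steps, each a Python script; the robot and the scene stay as the last script left them, time stands still between calls to the robot, and variables do not carry over. Pictures are saved under pics/ and viewed, about 8 in all and at most 12, crops included, and the job is handed in when it is done.

```bash
mkdir -p pics; cat > h.py <<'E'
import numpy as np, cv2
from bench import env, kinematics, monitor, eyes, job
def grab(n,save=None):
    d=eyes.grab_frame(n)
    if save: cv2.imwrite(f'pics/{save}.png',d['frame'][:,:,::-1])
    return d
def ray(d,uv):
    K=np.array(d['mtx']);q=(np.array(uv,float)-K[:2,2])/[K[0,0],K[1,1]]
    s=q.copy()
    for _ in range(20): s=q/(1+d['k1']*(s@s))
    V=np.array(d['view']);R=V[:3,:3];c=-R.T@V[:3,3]
    v=R.T@np.array([s[0],s[1],1]);return c,v
def onz(d,uv,z):
    c,v=ray(d,uv);return c+v*(z-c[2])/v[2]
def proj(d,p):
    V=np.array(d['view']);p=V[:3,:3]@np.array(p)+V[:3,3];s=p[:2]/p[2];s=s*(1+d['k1']*(s@s));K=np.array(d['mtx'])
    return s*[K[0,0],K[1,1]]+K[:2,2]
E
python3 - <<'E'
from h import *
a=grab('top','top');b=grab('side','side')
for d in(a,b):
    V=np.array(d['view']);print((-V[:3,:3].T@V[:3,3]).round(3),np.array(d['mtx'])[0],d['k1'])
s=monitor.sense();print(s['clock'],s['ee_rot'],s['position'])
cv2.imwrite('pics/both.png',cv2.resize(np.vstack([a['frame'],b['frame']])[:,:,::-1],None,fx=.78,fy=.78))
E
```

```text
[0.345 0.005 1.408] [401.30471543   0.         251.12239581] 0.020489072244079552
[ 0.352 -0.788  0.614] [355.43701586   0.         255.24172039] 0.004800241496782243
0.1 [-0.41071115  0.57607701  0.41042404  0.57532924] [0.1708772  0.49615159 0.20679993]
```

View pics/top.png

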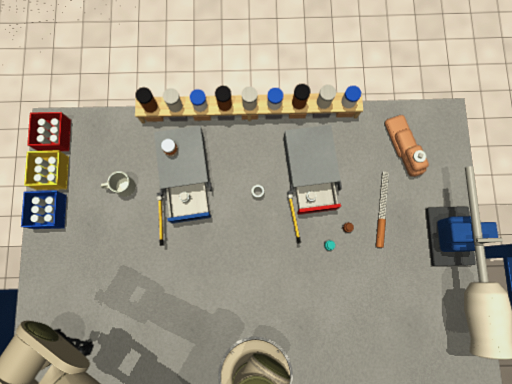

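View pics/side.png

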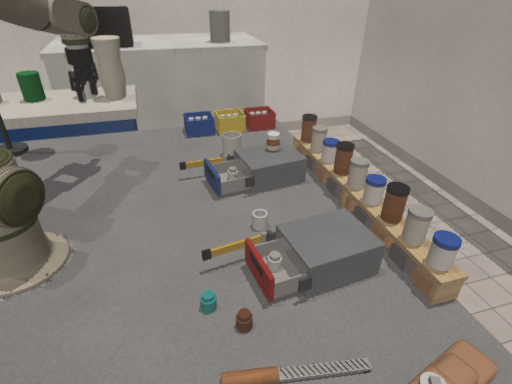

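The top view shows the red front at (320,208), its bar from (290,196) to (298,242), and its adapter at (311,198). The blue unit is at left: front (188,216), bar (161,220), adapter (186,198). Possible mix-ups:
- **Drawers and bars:** the blue front and blue bar.
- **Other red object:** the red crate at (48,130).
- **Look-alike adapters:** teal (329,245) and brown (347,227), both on the bench near the push path.

I choose the red-fronted unit at right.

```bash
python3 - <<'E'
from h import *
a=grab('top');f=a['frame'];hsv=cv2.cvtColor(f,cv2.COLOR_RGB2HSV)
def mask(lo,hi,box):
    m=cv2.inRange(hsv,np.array(lo),np.array(hi));z=np.zeros_like(m);x0,y0,x1,y1=box;z[y0:y1,x0:x1]=m[y0:y1,x0:x1];return z
def rect(m,z,n):
    p=cv2.findNonZero(m).reshape(-1,2)
    w=np.array([onz(a,q,z)[:2] for q in p],np.float32)
    r=cv2.minAreaRect(w);print(n,len(p),np.round(r[0],4),np.round(r[1],4),round(r[2],1));print(cv2.boxPoints(r).round(4).tolist())
rect(mask((0,150,70),(6,255,255),(285,180,350,225))|mask((174,150,70),(180,255,255),(285,180,350,225)),.081,'redfront')
rect(mask((18,120,90),(32,255,255),(280,185,310,250)),.061,'bar yellow')
rect(mask((80,120,70),(95,255,255),(315,235,340,255)),.04,'teal')
rect(mask((2,80,30),(14,255,160),(338,218,358,240)),.04,'brown')
c=cv2.resize(f[120:260,270:410],None,fx=5,fy=5,interpolation=cv2.INTER_CUBIC);cv2.imwrite('pics/crop.png',c[:,:,::-1][:600])
E
```

```text
redfront 167 [ 0.5374 -0.226 ] [0.0171 0.1398] 5.8
[[0.5217999815940857, -0.15729999542236328], [0.5358999967575073, -0.2964000105857849], [0.5529000163078308, -0.2946999967098236], [0.5388000011444092, -0.15559999644756317]]
bar yellow 119 [ 0.5117 -0.1408] [0.1292 0.01  ] 8.8
[[0.4471000134944916, -0.14579999446868896], [0.44859999418258667, -0.15559999644756317], [0.576200008392334, -0.13580000400543213], [0.5746999979019165, -0.12600000202655792]]
teal 78 [ 0.4175 -0.2597] [0.0309 0.0269] 88.7
[[0.40369999408721924, -0.27480000257492065], [0.43050000071525574, -0.2754000127315521], [0.43130001425743103, -0.24449999630451202], [0.4043999910354614, -0.24390000104904175]]
brown 85 [ 0.4784 -0.3263] [0.034  0.0312] 86.2
[[0.4616999924182892, -0.3422999978065491], [0.4927999973297119, -0.3443000018596649], [0.4950999915599823, -0.31040000915527344], [0.46389999985694885, -0.3082999885082245]]
```

View pics/crop.png

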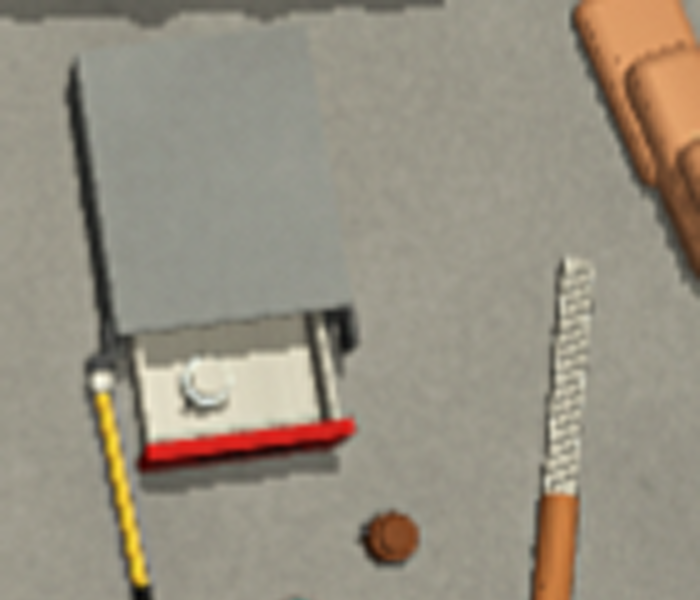

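The crop confirms the choice: red front, bar open alongside it, and the adapter standing in the drawer. The white pin head is at about (290,195.6). The brown decoy is apart from it.

```bash
python3 - <<'E'
from h import *
a=grab('top');b=grab('side')
L=onz(a,(270+115/5,120+335/5),.09);R=onz(a,(270+350/5,120+303/5),.09);BL=onz(a,(270+78/5,120+60/5),.09);BR=onz(a,(270+305/5,120+25/5),.09)
print('box',L.round(4),R.round(4),BL.round(4),BR.round(4),np.linalg.norm((L-R)[:2]),np.linalg.norm((L-BL)[:2]))
for v in (L-R,BL-BR): print('th',np.degrees(np.arctan2(-v[0],v[1])))
for v in (BL-L,BR-R): print('th',np.degrees(np.arctan2(v[1],v[0])))
print('pin',onz(a,(290,195.6),.066).round(4)); print('tip', onz(a,(298,242),.061).round(4))
th=np.radians(6.5);ex=np.array([np.cos(th),np.sin(th)]);ey=np.array([-ex[1],ex[0]])
C=(L+R+BL+BR)[:2]/4;print('C',C,'hinge',C-.126*ex+.092*ey,'home front',C-.112*ex, 'open',(C-.112*ex-[.535,-.2263])@ex, 'lat',(np.array([.535,-.2263])-C)@ey)
# cross-check in side view: red mask corners vs predicted
hsv=cv2.cvtColor(b['frame'],cv2.COLOR_RGB2HSV);m=cv2.inRange(hsv,(0,150,70),(6,255,255))|cv2.inRange(hsv,(174,150,70),(180,255,255))
m[:235]=0;m[300:]=0;m[:,:235]=0;m[:,285:]=0
print(cv2.boundingRect(cv2.findNonZero(m)))
F=np.array([.535,-.2263])
for s in(1,-1):
  for z in(.011,.081): print(s,z,proj(b,[*(F+s*.07*ey),z]).round(1))
E
```

```text
box [ 0.6104 -0.1395  0.09  ] [ 0.6284 -0.298   0.09  ] [ 0.8037 -0.1224  0.09  ] [ 0.8249 -0.2795  0.09  ] 0.1594940631315991 0.19405793299427265
th 6.491953378807842
th 7.679926064911572
th 5.075161500479341
th 5.371164631781892
pin [ 0.5857 -0.1307  0.066 ]
tip [ 0.4287 -0.1513  0.061 ]
C [ 0.71685605 -0.20987035] hinge [ 0.5812513  -0.13272534] home front [ 0.605576   -0.22254911] open 0.07054694513781318 lat 0.004262650757966209
(246, 239, 28, 61)
1 0.011 [244.2 258.7]
1 0.081 [244.2 236.4]
-1 0.011 [268.7 300.2]
-1 0.081 [269.9 276.6]
```

```bash
cat >> h.py <<'E'
from scipy.spatial.transform import Rotation as Ro
TH=np.radians(5.9);ex=np.array([np.cos(TH),np.sin(TH)]);ey=np.array([-ex[1],ex[0]])
def ori(j):  # tool down, jaw axis along horizontal j
    x=np.array([0,0,-1.]);z=np.array([*j,0]);z=z/np.linalg.norm(z)
    return Ro.from_matrix(np.c_[x,np.cross(z,x),z]).as_quat()
def st():
    s=monitor.sense();print(round(s['clock'],2),np.round(s['position'],4),'F',np.round(s['contact_force'],2),'q6',np.round(s['joints'][5],2))
E
python3 - <<'E'
from h import *
F=np.array([.535,-.2263]);P=F-.045*ex
for s in(1,-1):
    print(s,kinematics.ik([*P,.2],ori(s*ey)))
    for ph in(1.5,.75,0): print(s,ph,kinematics.ik([.5,-.15,.05],ori(s*(-np.sin(ph)*ex-np.cos(ph)*ey))))
env.close_gripper(20)
q=min([ori(ey),ori(-ey)],key=lambda o:abs(kinematics.ik([*P,.2],o)[5]))
env.reach([*P,.21],q);st()
env.movel([*P,.042],.12);st()
d=grab('wrist','w1');grab('side','s2')
E
```

```text
1 [-6.56514801e-01  3.55632541e-01  1.45799796e+00 -4.44089210e-16
  1.32796215e+00 -2.33028555e+00]
1 1.5 [-5.16132668e-01  4.87349306e-01  1.69384569e+00 -4.44089210e-16
  9.60397655e-01  2.45168923e+00]
1 0.75 [-5.16132668e-01  4.87349306e-01  1.69384569e+00 -4.44089210e-16
  9.60397655e-01  1.70168923e+00]
1 0 [-5.16132668e-01  4.87349306e-01  1.69384569e+00 -4.44089210e-16
  9.60397655e-01  9.51689233e-01]
-1 [-0.6565148   0.35563254  1.45799796  0.          1.32796215  0.8113071 ]
-1 1.5 [-5.16132668e-01  4.87349306e-01  1.69384569e+00 -4.44089210e-16
  9.60397655e-01 -6.89903421e-01]
-1 0.75 [-5.16132668e-01  4.87349306e-01  1.69384569e+00 -4.44089210e-16
  9.60397655e-01 -1.43990342e+00]
-1 0 [-5.16132668e-01  4.87349306e-01  1.69384569e+00 -4.44089210e-16
  9.60397655e-01 -2.18990342e+00]
3.82 [ 0.4905 -0.2303  0.21  ] F [0.26 0.5  0.57] q6 0.81
5.37 [ 0.4906 -0.2312  0.0426] F [-0.22  0.12 -0.64] q6 0.81
```

View pics/s2.png

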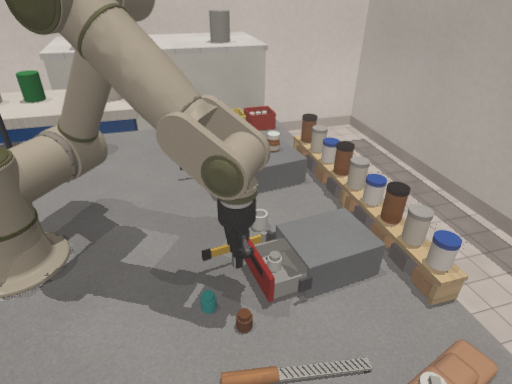

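The fingertips at (240,258) stand clear in front of the red panel, with the adapter upright at (274,258). Now the push.

```bash
python3 - <<'E'
from h import *
P=np.array(monitor.sense()['position'])[:2]
print(env.movel([*(P+.085*ex),.042],.04,guard=12));st()
print(env.movel([*(P+.125*ex),.042],.015,guard=7));st()
p=np.array(monitor.sense()['position'])[:2];print('travel',(p-P)@ex)
grab('top','t3');b=grab('side')
cv2.imwrite('pics/s3.png',cv2.resize(b['frame'][180:330,190:390],None,fx=4,fy=4,interpolation=cv2.INTER_CUBIC)[:,:,::-1])
E
```

```text
False
7.75 [ 0.575  -0.2225  0.042 ] F [-1.91  0.74 -1.21] q6 0.91
True
9.2 [ 0.595  -0.2202  0.0415] F [0.71 0.1  0.11] q6 0.93
travel 0.10509796735676896
```

View pics/s3.png

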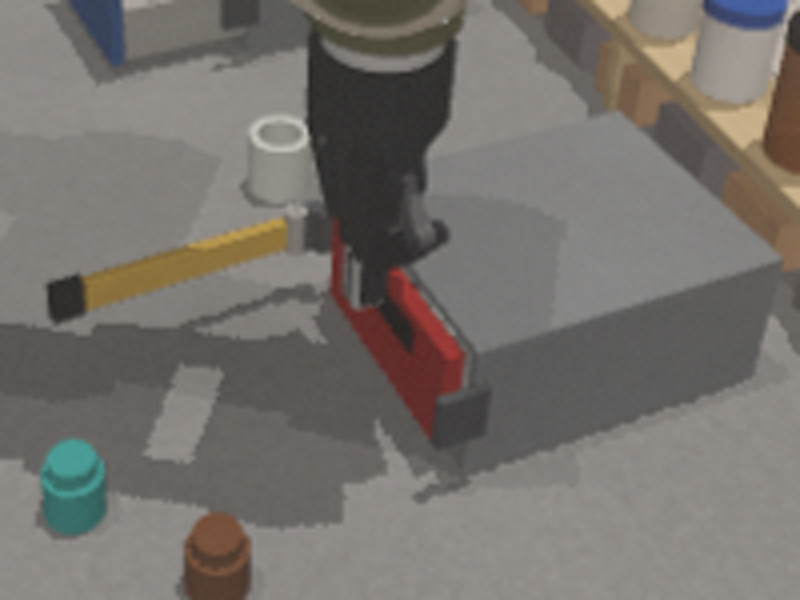

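The drawer looks nearly home, but there's a thin light strip behind the panel at crop (470,360). I'll press again with a higher guard to check the stop.

```bash
python3 - <<'E'
from h import *
P=np.array(monitor.sense()['position'])[:2]
print(env.movel([*(P+.02*ex),.042],.012,guard=15));st()
p=np.array(monitor.sense()['position'])[:2];print('travel',(p-P)@ex)
env.hold(.3);st()
p=np.array(monitor.sense()['position'])[:2]
env.movel([*(p-.05*ex),.042],.08)
a=grab('top');b=grab('side')
A=cv2.resize(a['frame'][130:250,270:370],None,fx=4,fy=4,interpolation=cv2.INTER_CUBIC)
B=cv2.resize(b['frame'][200:320,230:330],None,fx=4,fy=4,interpolation=cv2.INTER_CUBIC)
cv2.imwrite('pics/s4.png',np.hstack([A,B])[:,:,::-1]);st()
E
```

```text
True
9.85 [ 0.5947 -0.22    0.0407] F [-0.61  0.97  0.29] q6 0.93
travel -6.527174836449772e-05
10.15 [ 0.5945 -0.2199  0.0404] F [ 0.73 -0.15  0.37] q6 0.93
11.03 [ 0.5452 -0.225   0.0419] F [ 0.19  0.03 -0.1 ] q6 0.88
```

View pics/s4.png

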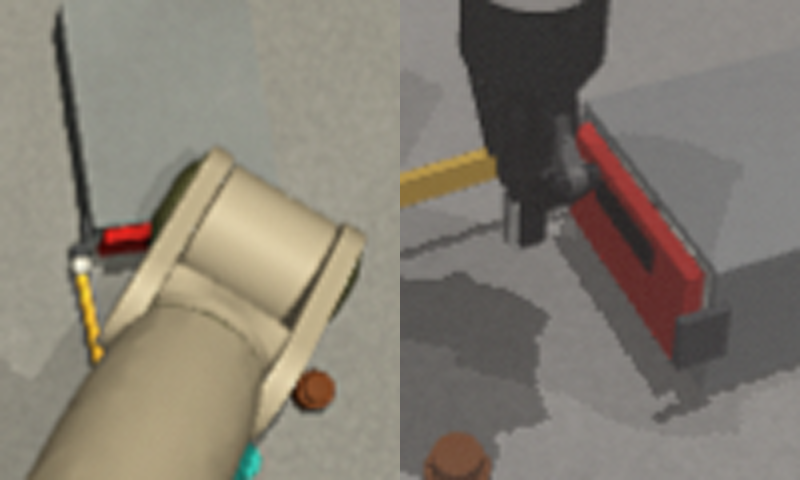

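The drawer took a 15 N press with zero travel. The stop puts its face at x≈0.606, against 0.6056 predicted for home. So it is home. Now I'll retreat, take a clear look, and go to the outer side of the bar.

```bash
cat >> h.py <<'E'
H=np.array([.583,-.131])
def bp(ph,r=.125,off=.015):
    u=-np.sin(ph)*ex-np.cos(ph)*ey;o=-np.cos(ph)*ex+np.sin(ph)*ey
    return H+r*u+off*o, ori(-u)
E
python3 - <<'E'
from h import *
p=np.array(monitor.sense()['position'])
env.movel([p[0],p[1],.2],.15)
P,q=bp(1.56,off=.038)
env.reach([*P,.2],q);st()
a=grab('top')
env.movel([*P,.041],.12);st()
b=grab('side')
A=cv2.resize(a['frame'][130:250,270:370],None,fx=4,fy=4,interpolation=cv2.INTER_CUBIC)
B=cv2.resize(b['frame'][200:320,200:300],None,fx=4,fy=4,interpolation=cv2.INTER_CUBIC)
cv2.imwrite('pics/s5.png',np.hstack([A,B])[:,:,::-1])
E
```

```text
13.55 [ 0.4546 -0.1076  0.1999] F [ 0.11 -0.74 -0.41] q6 -0.6
15.07 [ 0.4548 -0.1076  0.0415] F [-0.49  0.27 -0.14] q6 -0.6
```

View pics/s5.png

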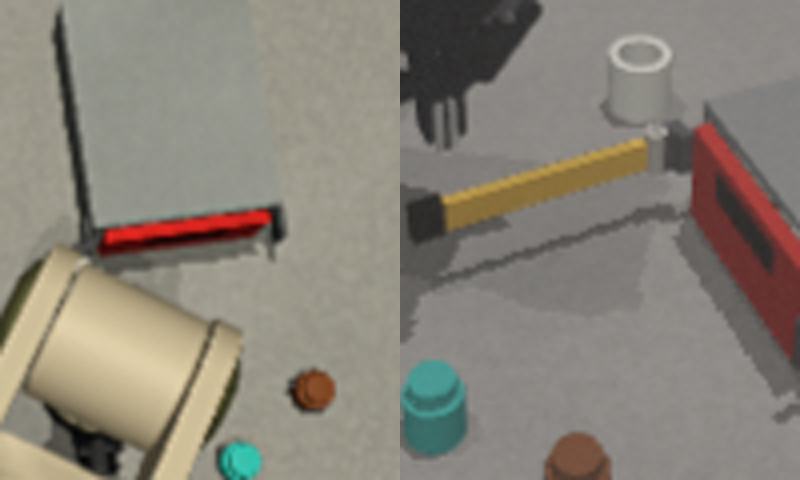

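The drawer front is now flush with the box. The fingertips at crop (440,130) are behind the bar, on its outer side. Now I'll swing it shut.

```bash
python3 - <<'E'
from h import *
for ph in np.linspace(1.5,.08,9):
    P,q=bp(ph); g=env.movel([*P,.041],.08,frame=q,guard=15)
    if g: print('guard',ph);break
st()
if not g:
    P,q=bp(0);print(env.movel([*P-.007*0*ex,.041],.02,frame=q,guard=8));st()
    print(env.movel([*(P+.012*ex),.041],.012,guard=10));st()
p=np.array(monitor.sense()['position'])[:2];print('inner offset from hinge',(p-H)@ex)
grab('top','t6');b=grab('side')
cv2.imwrite('pics/s6.png',cv2.resize(b['frame'][180:330,190:390],None,fx=4,fy=4,interpolation=cv2.INTER_CUBIC)[:,:,::-1])
E
```

```text
19.06 [ 0.5702 -0.256   0.0408] F [ 0.99  0.3  -0.01] q6 -2.2
False
19.71 [ 0.5809 -0.2568  0.0409] F [ 0.12 -0.48 -0.48] q6 -2.27
False
20.86 [ 0.5928 -0.2557  0.041 ] F [-0.14 -0.44 -0.06] q6 -2.26
inner offset from hinge -0.0030466390081739106
```

View pics/s6.png

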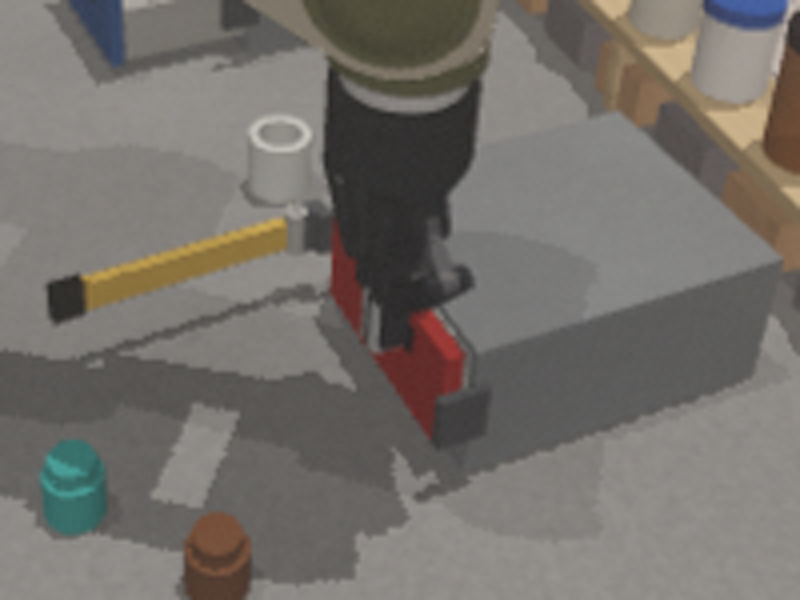

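The bar hasn't moved: its tip is still at crop (68,300), and the fingers somehow went past it. I'll check the numbers against the last pictures before doing anything else.

```bash
python3 - <<'E'
from h import *
b=grab('side');a=grab('top')
print('finger start proj',proj(b,[.4548,-.1076,.041]).round(1),'tip',proj(b,[.4287,-.1513,.05]).round(1),'hinge',proj(b,[*H,.05]).round(1))
print('now finger',proj(b,monitor.sense()['position']).round(1), 'seen ~',190+385/4,180+345/4)
print('seen bar tip',190+68/4,180+300/4,'hinge',190+297/4,180+225/4)
for uv in((207,255),): print(onz(b,uv,.05))
print(onz(b,(264.2,236.2),.05))
for ph in np.linspace(1.5,.08,9): print(ph.round(2),bp(ph)[0].round(3),proj(b,[*bp(ph)[0],.041]).round(0))
hs=cv2.cvtColor(a['frame'],cv2.COLOR_RGB2HSV);m=cv2.inRange(hs,(18,120,90),(32,255,255));m[:180]=0;m[255:]=0;m[:,:275]=0;m[:,350:]=0
p=cv2.findNonZero(m);print(None if p is None else cv2.boundingRect(p))
E
```

```text
finger start proj [210.7 242.1] tip [203.  252.8] hinge [263.  235.9]
now finger [284.4 272.4] seen ~ 286.25 266.25
seen bar tip 207.0 255.0 hinge 264.25 236.25
[ 0.43620644 -0.16150234  0.05      ]
[ 0.58557759 -0.13298084  0.05      ]
1.5 [ 0.457 -0.138] [214. 250.]
1.32 [ 0.46 -0.16] [217. 255.]
1.14 [ 0.468 -0.181] [222. 261.]
0.97 [ 0.478 -0.201] [229. 266.]
0.79 [ 0.492 -0.218] [237. 270.]
0.61 [ 0.509 -0.233] [245. 273.]
0.44 [ 0.528 -0.244] [255. 275.]
0.26 [ 0.549 -0.252] [265. 275.]
0.08 [ 0.571 -0.256] [275. 275.]
(289, 199, 7, 21)
```

```bash
python3 - <<'E'
from h import *
s=monitor.sense();print(s['finger_gap'],s['position'],s['ee_rot'])
p=np.array(s['position']);env.movel([*(p[:2]-.04*ex),.041],.1)
s=monitor.sense();b=grab('side');w=grab('wrist')
print(s['position'],proj(b,s['position']))
A=cv2.resize(b['frame'][200:300,220:320],None,fx=4.8,fy=4.8,interpolation=cv2.INTER_CUBIC)
B=cv2.resize(w['frame'],(320,240));B=np.vstack([B,np.zeros((240,320,3),np.uint8)])
cv2.imwrite('pics/s7.png',np.hstack([A,B])[:,:,::-1])
E
```

```text
0.0027805864155909603 [ 0.5928396  -0.25568676  0.04102971] [ 0.52505309 -0.47362775 -0.5250424  -0.47363117]
[ 0.55345049 -0.25992514  0.04125952] [268.36764129 277.24508238]
```

View pics/s7.png

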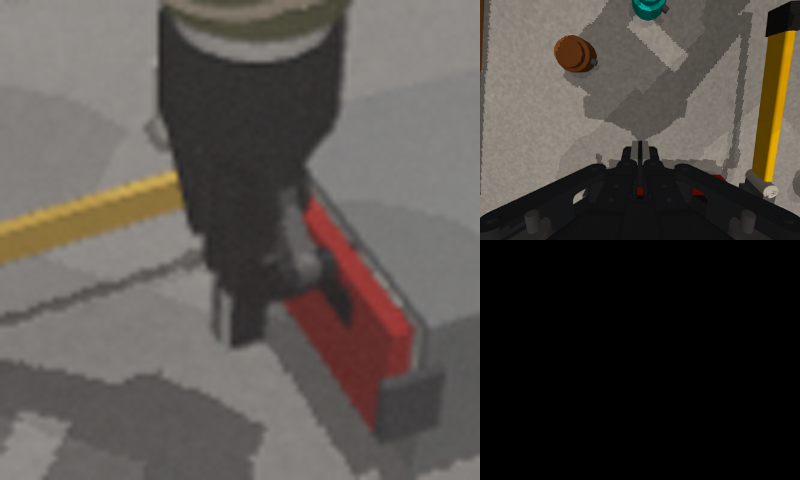

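The shut fingertips appear about 5 px higher than the TCP projects, roughly 12–15 mm. So they skimmed over the bar, whose top is at z=61 mm. I'll redo it lower and check after the first steps that the bar follows.

```bash
python3 - <<'E'
from h import *
Z=.022
def bar():
    b=grab('side');hs=cv2.cvtColor(b['frame'],cv2.COLOR_RGB2HSV);m=cv2.inRange(hs,(15,120,90),(32,255,255));m[:225]=0;m[330:]=0;m[:,:195]=0;m[:,300:]=0
    p=cv2.findNonZero(m);print('bar',None if p is None else cv2.boundingRect(p))
p=np.array(monitor.sense()['position']);env.movel([p[0],p[1],.14],.2)
P,q=bp(1.56,off=.04);env.reach([*P,.14],q)
print(env.movel([*P,Z],.1,guard=8));st();bar()
for i,ph in enumerate(np.linspace(1.45,.08,9)):
    P,q=bp(ph); g=env.movel([*P,Z],.08,frame=q,guard=15)
    if i in(1,2): bar()
    if g: print('guard',ph);break
    if i==2: st()
st();bar()
b=grab('side')
cv2.imwrite('pics/s8.png',cv2.resize(b['frame'][180:330,190:390],None,fx=4,fy=4,interpolation=cv2.INTER_CUBIC)[:,:,::-1])
E
```

```text
False
25.19 [ 0.4546 -0.1056  0.0225] F [-1.16  0.91 -0.03] q6 -0.59
bar (210, 235, 51, 22)
bar (217, 236, 45, 29)
bar (224, 236, 39, 34)
26.81 [ 0.4692 -0.1847  0.0219] F [-0.34 -0.08 -0.28] q6 -1.17
29.31 [ 0.5703 -0.256   0.0218] F [0.29 0.3  0.03] q6 -2.2
bar (264, 240, 23, 37)
```

View pics/s8.png

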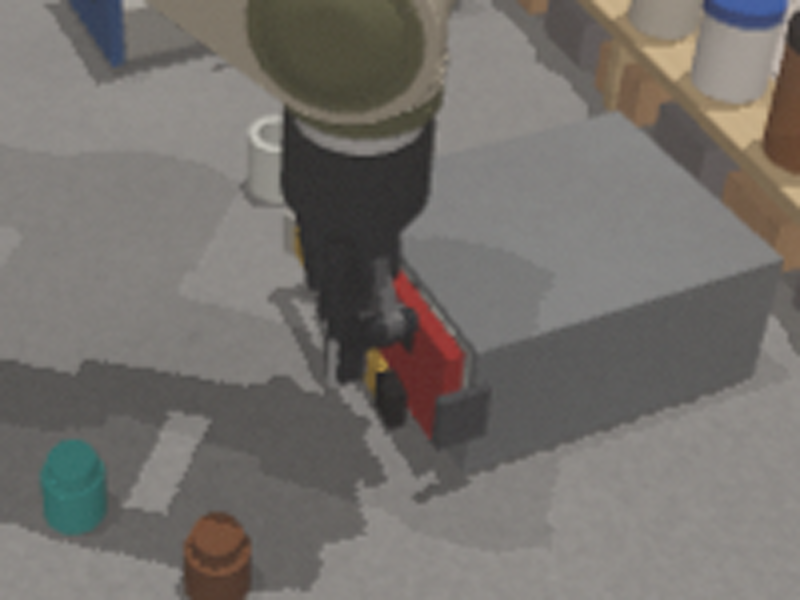

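The bar follows; its black tip is at crop (390,405), about 0.1 rad from shut. Now the slow finish to the stop.

```bash
python3 - <<'E'
from h import *
P,q=bp(0)
g=env.movel([*P,.022],.03,frame=q,guard=10);print(g);st()
g=env.movel([*(P+.015*ex),.022],.012,guard=10);print(g);st()
p=np.array(monitor.sense()['position'])[:2];print('TCP from hinge along ex (expect ~-.015)',(p-H)@ex)
env.movel([*(p-.04*ex),.022],.1);env.movel([*(p-.04*ex),.2],.2)
env.reach([.33,.15,.3],ori(-ey));st()
a=grab('top','t9');b=grab('side','s9')
A=cv2.resize(a['frame'][130:250,265:365],None,fx=4,fy=4,interpolation=cv2.INTER_CUBIC)
B=cv2.resize(b['frame'][200:320,210:310],None,fx=4,fy=4,interpolation=cv2.INTER_CUBIC)
cv2.imwrite('pics/e9.png',np.hstack([A,B])[:,:,::-1])
hs=cv2.cvtColor(a['frame'],cv2.COLOR_RGB2HSV);m=cv2.inRange(hs,(18,120,90),(32,255,255));m[:180]=0;m[255:]=0;m[:,:275]=0;m[:,360:]=0
w=np.array([onz(a,x,.061)[:2] for x in cv2.findNonZero(m).reshape(-1,2)],np.float32)
print(cv2.boxPoints(cv2.minAreaRect(w)).round(4).tolist());l=cv2.fitLine(w,2,0,.01,.01).ravel();print('bar dir deg vs ey',np.degrees(np.arctan2(-l[0],l[1])),'TH',np.degrees(TH),l[2:])
E
```

```text
False
29.89 [ 0.5809 -0.2569  0.022 ] F [0.36 1.15 0.17] q6 -2.27
True
30.28 [ 0.5807 -0.2567  0.0215] F [-0.52  1.01 -0.26] q6 -2.27
TCP from hinge along ex (expect ~-.015) -0.015195932722527587
35.12 [0.3301 0.1499 0.3   ] F [ 1.28 -0.63  0.02] q6 1.57
[[0.5788999795913696, -0.13809999823570251], [0.5934000015258789, -0.2694999873638153], [0.6055999994277954, -0.26820001006126404], [0.5910999774932861, -0.13680000603199005]]
bar dir deg vs ey -173.71747 TH 5.9 [ 0.5921391  -0.20295241]
```

View pics/e9.png

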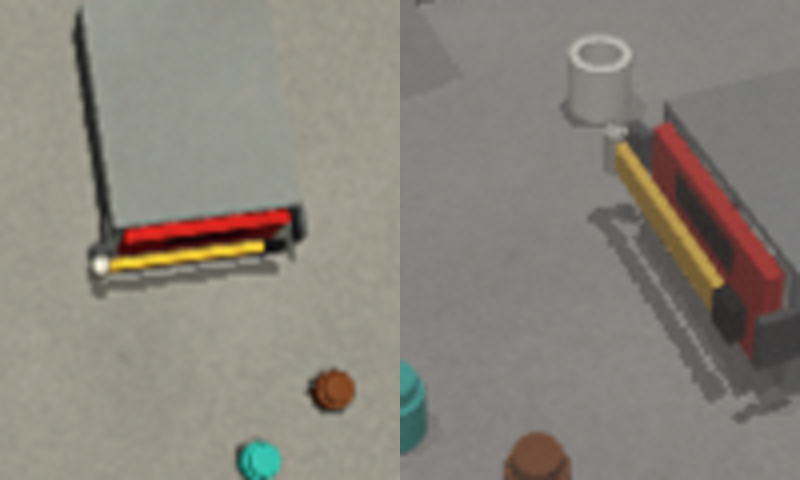

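The bar lies across the closed drawer front, parallel to it: 6.3° measured for the bar, 5.9° used for the unit. It also took 10 N at the stop without giving. One last numeric check on the bystanders, then I hand in.

```bash
python3 - <<'E'
import cv2,numpy as np
from h import job,st
a=cv2.imread('pics/top.png').astype(int);b=cv2.imread('pics/t9.png').astype(int);s=cv2.imread('pics/side.png').astype(int);t=cv2.imread('pics/s9.png').astype(int)
d=abs(a-b).max(2)>40;e=abs(s-t).max(2)>40
for n,(x0,y0,x1,y1) in dict(blue=(155,125,215,250),mug=(98,165,135,200),collar=(246,180,268,203),decoys=(320,220,360,255),rasp=(370,165,395,255)).items(): print(n,d[y0:y1,x0:x1].sum())
print('side blue',e[125:200,178:312].sum(),'decoys',e[285:335,195:260].sum())
st();job.hand_in()
E
```

```text
blue 0
mug 0
collar 0
decoys 0
rasp 0
side blue 0 decoys 9
35.22 [0.3301 0.1499 0.3   ] F [ 0.   -0.75 -0.48] q6 1.57
the job is handed in; nothing more can be done
```

The red drawer is fully home and its yellow bar lies shut across the front. I handed the job in at 35 s with the arm clear of everything.

- **Drawer:** I pushed it slowly with the shut fingertips. At the stop a second press, guarded at 15 N, gave no travel. The face stopped at x≈0.606 m, against 0.6056 m predicted for home.
- **Bar:** the first sweep missed. The fingertips passed just above the bar, because they sit about 12–15 mm higher than I took from the TCP. That pass touched neither the bar nor, by its near-zero force readings, anything else. I repeated it 19 mm lower and the bar swung to its stop, where it held a 10 N press. In the last top view it lies at 6.3°, against 5.9° for the unit.
- **Everything else:** before-and-after pictures show no change in the top view for the blue unit with its drawer and bar, the mug, collar, rasp and the two look-alikes. The side view shows 9 changed pixels near the look-alikes, which I put down to noise or shadow.
- **Not checked:** I could not see the adapter once the drawer was shut. I last saw it standing before the push, so its being upright now rests on the gentle speed (0.04 m/s, then 0.015 m/s at the stop).

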